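# Start the tin rinser

### The job

Sticky tins are waiting in the green rinser box: shut its blue lid, pressing the free edge down until the spring catch clicks and holds it, and only then open the red handwheel valve fully, turning it counter-clockwise to its stop as the stem rises. Leave the loose tins and the jar standing where they are, and let go of everything at the end.

Things in the scene. Friction and masses are not known exactly. Their poses are not given: they have to be found in the camera images.
- rinser_lid (a joint): Lid angle in rad: 0 = shut and held by the catch; grows as the lid opens upward (starts 0.35 to 0.8). A stiff hinge keeps it where it is left. From about 0.075 rad down the catch resists, 8 to 12 N at the free edge; once past, it snaps in and holds the lid below 0.02 rad.
- lid_hinge (a point): Middle of the lid's hinge axis, on the rear upper rim of the fixed green rinser box (170 mm deep, 220 mm wide, 100 mm high). Axes are the box's: z up, y along the hinge, x pointing from the free edge to the hinge, so the shut lid reaches to -x, roughly towards the robot. The shut lid's lower face is at this height.
- lid_press (a point): Middle of the white mark on the blue lid's upper face: where to press; moves with the lid. 158 mm from the hinge axis and 12 mm in from the free edge; z axis normal to the face. Lid 226 mm wide, 8 mm thick, 0.2 kg. The steel catch, 50 mm wide, stands before the middle of the free edge, lower than the shut lid's upper face.
- valve_wheel (a joint): Angle of the valve's red handwheel in rad: 0 = shut, grows counter-clockwise seen from its outer side, stop at 2.8 = fully open (starts 0 to 0.3). Needs about 0.2 N m. Wheel and stem move outward along the stem 6 mm per rad (17 mm in all) and stay where they are left.
- wheel_mid (a point): Centre of the red handwheel (ring of 60 mm outer diameter, round rim 12 mm thick, thin bars across, 18 mm hub), about 163 mm above the bench when shut. Moves outward with the stem, does not turn. Its z axis is the stem axis pointing outward, 28 degrees from vertical, leaning roughly towards the robot; its y axis is level.
- valve: Fixed brass valve on a pipe arch; origin on the bench below the middle of the pipe. Level pipe, 26 mm thick, along y at 70 mm height, legs 75 mm to either side. The stem leans to -x; the bonnet, up to 38 mm across, begins 35 mm below the wheel (shut), with a 12 mm stem between. Nothing stands within 60 mm beside the wheel.
- soup_tin: Loose upright soup tin, green label, 74 mm diameter, 110 mm high; origin at the centre of its underside. Leave alone.
- fish_tin: Loose flat tin, yellow label, 84 mm diameter, 45 mm high; origin at the centre of its underside. Leave alone.
- sauce_jar: Loose upright jar with red cap, 68 mm diameter, 100 mm high; origin at the centre of its underside. Leave alone.
Mind the look-alikes: they are no part of the job. What is meant by the valve is not pink, and is the smaller of those in its own colour.

How it is judged:
By the outcome, as a careful person would: the job done as asked, in the order asked, and still so for the second after the job is handed in, with the robot touching nothing.
It also fails if it takes over 67 s, if anything falls off the work surface, if the arm or the gripper's body presses on something with over 40 N, if the wrist force passes 120 N, or if a joint passes its speed limit or range.

### The arm

A 6-joint arm with a two-finger parallel gripper is mounted at the origin on the work surface. World frame = base frame: x ahead of the robot, y to its left, z up, the work surface at z = 0. Lengths are in m, angles in degrees, forces in N, time in s.
With the tool pointing down it reaches from about 0.375 to 0.9 m from the base axis. Payload 3.1 kg.
Tool frame: the origin (TCP) lies at the very end of the fingers, on their centre line; the grasp point (between the pads) lies 19 mm behind it (grasp_offset is the distance from the TCP to the grasp point, in m); z points along the fingers, y is the direction in which the jaws open and shut (so a half turn about z gives the same grasp; the last joint's range is limited). The gripper opens to 87 mm and grips with 3 to 60 N. Pads are 19 mm wide; open, the fingers measure 117 mm over their backs; the gripper's body (75 mm by 190 mm) begins 51 mm behind the grasp point.
Start: joints at [-76.805, 30.224, 82.088, -0, 67.689, -10.227], TCP at [0.248, -0.573, 0.223] pointing down, gripper open.
Joint ranges: [-176.69, 176.69], [-43.24, 126.21], [12.49, 139.97], [-82, 262], [0, 151.66], [-163.58, 163.58]. Speed limits (degrees/s): [159.86, 159.86, 180, 180, 180, 180].

### API

Orientations are given as a 3x3 rotation matrix whose columns are the frame's x, y, z axes.
In Python, from rig import * gives the robot as it stands. The module is installed in compiled form; this text tells all that it offers.
- The arm moves only by the tool play_rows, never from a script. Its argument "plan" is a list that holds one entry, the list of rows, each a list of 7 numbers: the shift along the world's x, y, z each as a share of 5 cm, from -1 to 1, then the turn, a rotation vector about the world's x, y, z each as a share of pi rad, from -1 to 1, then the gripper's target within -1 to 1 (fully open at 1, half-way at 0, shut at -1). A call has 1 to 12 rows; each row shifts and turns the commanded pose from where the row before left it; what a row does not reach is not made up. A row lasts 1/10 s, in which the tool goes at most 50 mm and 8.59 degrees, less where a joint would pass 70% of its speed; a pose out of reach is approached as far as the arm can. A call with a number of a shift or a turn outside -1 to 1 is refused whole. A call with a gripper value outside its range is refused whole. The fingers move at their own pace and stop on an object; the grip force is fixed at half the most. Time passes only in rows, so rows that do not move let the fingers close. It gives the time, the measured TCP pose, the force and the opening at its end, in the units of the state.
- read_state(): the state, without advancing time (a new reading comes with each control period).
- capture(name): name is "scene" or "top" or "wrist"; returns the picture (420x560x3 uint8, red, green, blue); there is no depth.
- camera_params(name): a dict with "intrinsics" (3x3 intrinsics, pixels), "R" (3x3) and "t" (3): a world point X has camera coordinates R X + t; the wrist camera has in their place "mount" (4x4, takes a point from camera to tool coordinates, whose origin is the TCP and whose axes are the flange's). Camera axes: x right, y down, z forward; pixel columns grow to the right and rows downward; lengths in m; the calibration is good to about 2 mm. A picture is of the moment at which its call begins: read the wrist's pose just before it. camera_params takes no time and is no camera call.
- hand_in(): hands the job in, once; it reports no verdict.
The state is a dict: "time_s": time; "joint_positions": joint angles; "qvel": joint speeds; "tau": joint torques, N m; "position": TCP position; "tcp_rot": TCP orientation; "force": force on the tool from outside, world axes, zero at the start; "moment": the same for the moment, N m; "opening": opening from 0.0 (shut) to 1.0 (fully open).
Only numpy, scipy, OpenCV 4.12 (cv2) and the standard library are available. Lean on these libraries where they do the work, as an engineer would, in place of code of your own. Each camera call takes 0.05 s, during which the arm holds its last target. There are 200 camera calls.

## Working session

There is one attempt and no reset: what is moved stays moved. The work goes in short steps, Python scripts to look and compute and a tool call to move; the robot and the scene stay as the last step left them, time stands still between calls to the robot, and variables do not carry over. Pictures are saved under pics/ and viewed, about 8 in all and at most 12, crops included, and the job is handed in when it is done.

Besides the shell and the picture viewer there is one more tool, called as name(argument=value, ...), one argument or row to a line, values as JSON. play_rows: Moves the arm, as the interface text tells. Its arguments: {"type":"object","properties":{"plan":{"type":"array"}},"required":["plan"]}

```bash
mkdir -p pics
cat > h.py <<'E'
from rig import *
import numpy as np, cv2
def snap(n,f):
    im=capture(n); cv2.imwrite('pics/'+f,im[:,:,::-1]); return im
def ray(n,u,v):
    c=camera_params(n);K=np.array(c['intrinsics']);R=np.array(c['R']);t=np.array(c['t'])
    return -R.T@t, R.T@np.linalg.solve(K,[u,v,1.])
def plane(n,u,v,z):
    o,d=ray(n,u,v); return o+d*(z-o[2])/d[2]
def tri(a,b):
    o1,d1=ray(*a);o2,d2=ray(*b)
    s=np.linalg.lstsq(np.c_[d1,-d2],o2-o1,rcond=None)[0]
    p,q=o1+s[0]*d1,o2+s[1]*d2
    return (p+q)/2,np.linalg.norm(p-q)
def proj(n,X):
    c=camera_params(n);p=np.array(c['intrinsics'])@(np.array(c['R'])@X+np.array(c['t']));return p[:2]/p[2]
E
python3 - <<'E'
from h import *
a=snap('scene','s1.png');b=snap('top','t1.png')
for n in('scene','top'):
    o,d=ray(n,280,210);print(n,o.round(3),d.round(3))
print(read_state()['tcp_rot'],camera_params('wrist'))
E
```

```text
scene [ 0.935 -0.47   0.909] [-0.373  0.487 -0.79 ]
top [0.242 0.015 1.703] [ 0.206 -0.004 -0.979]
[[ 9.17611181e-01  3.97478945e-01 -4.56413440e-04]
 [ 3.97479052e-01 -9.17609205e-01  1.93664353e-03]
 [ 3.50965855e-04 -1.95850054e-03 -9.99998021e-01]] {'intrinsics': array([[347.9526708 ,   0.        , 279.5731873 ],
       [  0.        , 347.9526708 , 207.89856251],
       [  0.        ,   0.        ,   1.        ]]), 'mount': array([[ 1.53970058e-03, -9.69310280e-01, -2.45835740e-01,
         6.60278346e-02],
       [ 9.99997950e-01,  1.16909916e-03,  1.65345201e-03,
        -9.64528309e-04],
       [-1.31530167e-03, -2.45837781e-01,  9.69310092e-01,
        -1.62201149e-01],
       [ 0.00000000e+00,  0.00000000e+00,  0.00000000e+00,
         1.00000000e+00]])}
```

View pics/s1.png

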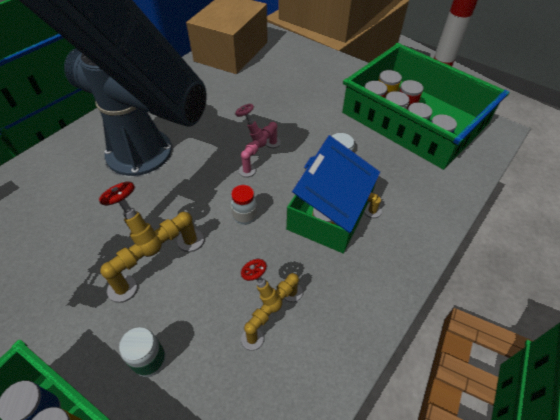

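View pics/t1.png

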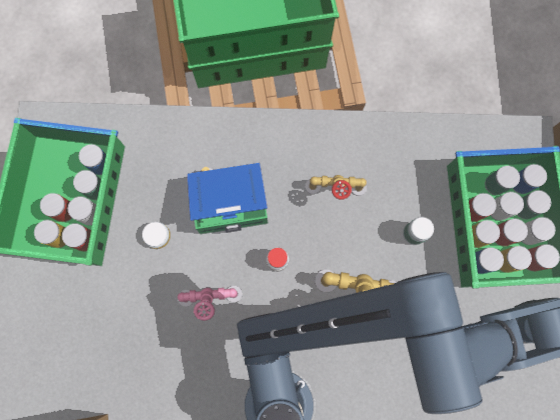

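The target valve is the small brass one, with its wheel at scene (254,270) and top (341,188). The lid mark is at scene (315,162) and top (229,210). The jar is at top (278,258), the flat tin at (155,235) and the soup tin at (420,230). The large brass and pink valves are look-alikes.

```bash
cat > m.py <<'E'
from h import *
ims={n:cv2.imread(f'pics/{f}') for n,f in(('scene','s1.png'),('top','t1.png'))}
def blob(n,win,f):
    im=ims[n];x0,y0,x1,y1=win
    c=im[y0:y1,x0:x1].astype(int);m=f(c[...,2],c[...,1],c[...,0]).astype(np.uint8)
    k,l,s,ce=cv2.connectedComponentsWithStats(m);i=1+np.argmax(s[1:,4])
    mm=(l==i).astype(np.uint8);cn=max(cv2.findContours(mm,0,1)[0],key=len)
    return ce[i]+[x0,y0],s[i],cn[:,0]+[x0,y0]
red=lambda r,g,b:(r>90)&(g<60)&(b<60)
white=lambda r,g,b:(r>150)&(g>150)&(b>150)
blue=lambda r,g,b:(b>90)&(r<70)
W={}
for n,w in(('scene',(235,255,275,288)),('top',(325,172,358,204))):
    _,s,cn=blob(n,w,red);e=cv2.fitEllipse(cv2.convexHull(cn.astype(np.float32)));W[n]=e[0];print(n,e)
print('wheel',tri(('scene',*W['scene']),('top',*W['top'])))
P={}
for n,w in(('scene',(300,145,335,180)),('top',(210,200,248,219))):
    c,s,cn=blob(n,w,white);P[n]=c;print(n,c,s)
print('mark',tri(('scene',*P['scene']),('top',*P['top'])))
C={}
for n,w in(('scene',(285,130,390,235)),('top',(180,155,275,230))):
    c,s,cn=blob(n,w,lambda r,g,b:(b>80)&(r<90)&(b>g*1.3));q=cv2.approxPolyDP(cv2.convexHull(cn.astype(np.int32)),5,True)[:,0];print(n,s,q.tolist())
# valve feet plates (white-gray) on the bench
for uv in((253,341),(294,292)):print('foot',plane('scene',*uv,0))
for uv in((316,188),(358,188)):print('footT',plane('top',*uv,0))
E
python3 m.py
python3 - <<'E'
import cv2
a=cv2.imread('pics/t1.png')[150:250,170:380];b=cv2.imread('pics/s1.png')[120:360,230:400]
a=cv2.resize(a,None,fx=3,fy=3,interpolation=2);b=cv2.resize(b,None,fx=2.4,fy=2.4,interpolation=2)[:576]
cv2.imwrite('pics/t2.png',a);cv2.imwrite('pics/s2.png',b)
E
```

```text
scene ((253.15391540527344, 269.2596130371094), (18.107023239135742, 27.955522537231445), 57.93461608886719)Traceback (most recent call last):
  File "m.py", line 14, in <module>
    _,s,cn=blob(n,w,red);e=cv2.fitEllipse(cv2.convexHull(cn.astype(np.float32)));W[n]=e[0];print(n,e)
           ~~~~^^^^^^^^^
  File "m.py", line 6, in blob
    k,l,s,ce=cv2.connectedComponentsWithStats(m);i=1+np.argmax(s[1:,4])
                                                     ~~~~~~~~~^^^^^^^^^
    return _wrapfunc(a, 'argmax', axis=axis, out=out, **kwds)
    return bound(*args, **kwds)
ValueError: attempt to get argmax of an empty sequence
```

View pics/t2.png

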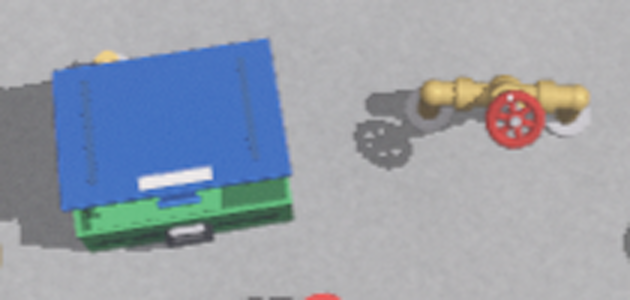

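View pics/s2.png

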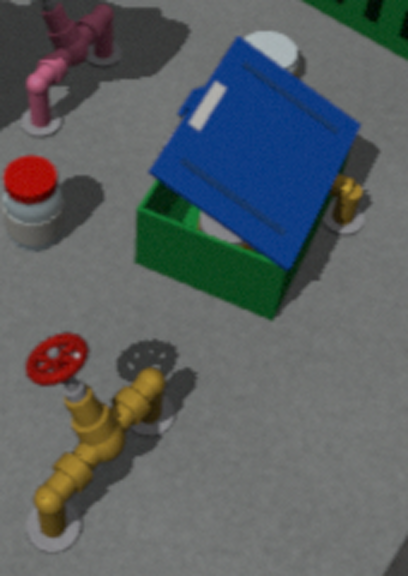

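The crops show the lid's hinge edge at the top/back and the catch at the front (crop 188,233). The wheel leans towards the robot and the space around it is free. The top view is brighter, so I'm relaxing the colour thresholds.

```bash
sed -i 's/^red=.*/red=lambda r,g,b:(r>90)\&(r>1.9*g)\&(r>1.9*b)/; s/^white=.*/white=lambda r,g,b:(r>120)\&(g>120)\&(abs(r-b)<40)/' m.py; python3 m.py
```

```text
scene ((252.9510498046875, 269.07379150390625), (18.00294303894043, 27.176822662353516), 55.95607376098633)
top ((341.109130859375, 189.2163543701172), (18.081533432006836, 18.924692153930664), 76.95547485351562)
wheel (array([ 0.63341587, -0.16919659,  0.16308961]), np.float64(0.00126034056789651))
scene [315.91150442 163.62831858] [  9   9  15  20 113]
top [228.01 209.09] [  6   6  25   7 100]
mark (array([0.56352424, 0.16197671, 0.1677969 ]), np.float64(0.0014493867681855937))
scene [   7    5   88   97 4533] [[328, 135], [379, 171], [350, 231], [292, 192]]
top [   8    8   79   58 3373] [[258, 163], [265, 208], [191, 220], [188, 174]]
foot [ 0.68901821 -0.24566012  0.        ]
foot [ 0.6892771  -0.08945549  0.        ]
footT [ 0.67627386 -0.10700402  0.        ]
footT [ 0.68004695 -0.24468101  0.        ]
```

play_rows(
  plan=[
    [[0, 0, 1, 0, 0, 0, -1], [0, 0, 1, 0, 0, 0, -1], [0.36, 0.84, 0, 0, 0, -0.04, -1], [0.36, 0.84, 0, 0, 0, -0.04, -1], [0.36, 0.84, 0, 0, 0, 0, -1], [0.36, 0.84, 0, 0, 0, 0, -1], [0.36, 0.84, 0, 0, 0, 0, -1], [0.36, 0.84, 0, 0, 0, 0, -1], [0.36, 0.84, 0, 0, 0, 0, -1], [0.36, 0.84, 0, 0, 0, 0, -1], [0.36, 0.84, 0, 0, 0, 0, -1], [0.36, 0.84, 0, 0, 0, 0, -1]],
  ],
)

```text
time_s: 1.3
position: [0.4286, -0.1515, 0.3223]
tcp_rot: [[0.988, 0.156, -0.0], [0.156, -0.988, 0.0], [-0.0, -0.0, -1.0]]
force: [1.0, -0.4, 0.2]
opening: 0.03
```

play_rows(
  plan=[
    [[0.36, 0.84, 0, 0, 0, 0, -1], [0.36, 0.84, 0, 0, 0, 0, -1], [0.36, 0.84, 0, 0, 0, 0, -1], [0.36, 0.84, 0, 0, 0, 0, -1], [0.36, 0.84, 0, 0, 0, 0, -1], [0.36, 0.84, 0, 0, 0, 0, -1], [0, 0, 0, 0, 0, 0, -1], [0, 0, 0, 0, 0, 0, -1], [0, 0, 0, 0, 0, 0, -1]],
  ],
)

```text
time_s: 2.2
position: [0.5358, 0.0978, 0.3221]
tcp_rot: [[0.988, 0.156, -0.001], [0.156, -0.988, -0.001], [-0.002, 0.0, -1.0]]
force: [-0.0, -0.2, -0.5]
opening: 0.003
```

Run:
```python
from h import *
s=read_state();print(s['time_s'],s['position'],np.round(s['tcp_rot'],3).tolist(),s['force'],s['opening'],s['joint_positions'])
w=snap('wrist','w1.png');t=snap('top','t3.png')
cv2.imwrite('pics/c1.png',np.hstack([w,t])[:,:,::-1][:, :])
im=cv2.imread('pics/c1.png');cv2.imwrite('pics/c1.png',cv2.resize(im,(800,300),interpolation=3))
```

```text
2.2 [0.53577797 0.09779294 0.32211024] [[0.988, 0.156, -0.001], [0.156, -0.988, -0.001], [-0.002, 0.0, -1.0]] [-0.0443019  -0.19158479 -0.50793523] 0.0027863278847044537 [-1.39741413e+00  1.79768070e+01  8.60965848e+01 -3.28811965e-02
  7.60091293e+01  7.96172810e+01]
```

View pics/c1.png

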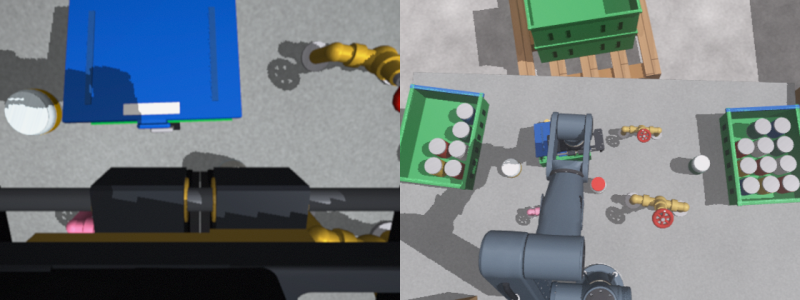

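The wrist view shows the lid square to the tool, with the mark at full-size px (212,152). The catch tab is just in front of it. The big brass valve's wheel is at top px (364,301) full-size.

```bash
cat >> h.py <<'E'
def wray(s,u,v):
    c=camera_params('wrist');K=c['intrinsics'];M=np.array(c['mount']);R=np.array(s['tcp_rot']);p=np.array(s['position'])
    return p+R@M[:3,3], R@M[:3,:3]@np.linalg.solve(K,[u,v,1.])
E
python3 - <<'E'
from h import *
s=read_state();w=cv2.imread('pics/w1.png')
m=(w.min(2)>150).astype(np.uint8);m[:, :165]=0;m[:,265:]=0;m[:130]=0;m[175:]=0
k,l,st,ce=cv2.connectedComponentsWithStats(m);i=1+np.argmax(st[1:,4]);print(ce[i],st[i])
o,d=wray(s,*ce[i]);X=o+d*(.168-o[2])/d[2];print('mark wrist',X)
t=cv2.imread('pics/t3.png').astype(int);r=(t[...,2]>90)&(t[...,2]>1.9*t[...,1])&(t[...,2]>1.9*t[...,0]);r[:285]=0;r[:,:345]=0;r[325:]=0;r[:,385:]=0
v,u=np.nonzero(r);print(u.mean(),v.mean(),'bigwheel',tri(('scene',117,193),('top',u.mean(),v.mean())))
hx=np.array([.988,.155,0])
for z in(.158,.168,.178):
    X=o+d*(z-o[2])/d[2];th=np.arcsin((z-.108)/.158);H=X+.158*np.cos(th)*hx;print(z,X.round(4),th,H.round(4))
E
```

```text
[213.85218827 151.67052023] [ 174  143   78   18 1211]
mark wrist [0.56403578 0.16190304 0.168     ]
367.5244161358811 305.0 bigwheel (array([ 0.29500937, -0.23417217,  0.22354183]), np.float64(0.0028921263777145012))
0.158 [0.5629 0.1636 0.158 ] 0.32199082353192926 [0.711  0.1868 0.158 ]
0.168 [0.564  0.1619 0.168 ] 0.38952261644465636 [0.7084 0.1846 0.168 ]
0.178 [0.5652 0.1602 0.178 ] 0.4589845421431181 [0.7052 0.1822 0.178 ]
```

play_rows(
  plan=[
    [[0.19, 0.43, -0.7, 0, 0, 0, -1], [0.19, 0.43, -0.7, 0, 0, 0, -1], [0.19, 0.43, -0.7, 0, 0, 0, -1], [0, 0, -0.3, 0, 0, 0, -1], [0, 0, -0.3, 0, 0, 0, -1], [0, 0, 0, 0, 0, 0, -1], [0, 0, 0, 0, 0, 0, -1]],
  ],
)

```text
time_s: 3.0
position: [0.5652, 0.162, 0.1879]
tcp_rot: [[0.988, 0.155, -0.0], [0.155, -0.988, -0.0], [-0.0, 0.0, -1.0]]
force: [-0.1, -0.6, -0.6]
opening: 0.005
```

play_rows(
  plan=[
    [[0, 0, -0.2, 0, 0, 0, -1], [0, 0, -0.2, 0, 0, 0, -1], [-0.05, 0, -0.2, 0, 0, 0, -1], [-0.05, -0.01, -0.2, 0, 0, 0, -1], [-0.05, -0.01, -0.2, 0, 0, 0, -1], [0, 0, 0, 0, 0, 0, -1]],
  ],
)

```text
time_s: 3.6
position: [0.5556, 0.1619, 0.1356]
tcp_rot: [[0.988, 0.157, -0.004], [0.157, -0.988, -0.0], [-0.004, -0.0, -1.0]]
force: [-0.8, 0.2, 0.4]
opening: 0.007
```

play_rows(
  plan=[
    [[-0.03, 0, -0.15, 0, 0, 0, -1], [-0.03, 0, -0.15, 0, 0, 0, -1], [0, -0.01, -0.1, 0, 0, 0, -1], [0, 0, -0.06, 0, 0, 0, -1], [0, 0, 0, 0, 0, 0, -1]],
  ],
)

```text
time_s: 4.1
position: [0.5543, 0.162, 0.1161]
tcp_rot: [[0.988, 0.157, 0.0], [0.157, -0.988, 0.001], [0.0, -0.001, -1.0]]
force: [-3.5, 0.6, 11.7]
opening: 0.011
```

play_rows(
  plan=[
    [[0, 0, -0.04, 0, 0, 0, -1], [0, 0, -0.04, 0, 0, 0, -1], [0, 0, 0, 0, 0, 0, -1]],
  ],
)

```text
time_s: 4.4
position: [0.5541, 0.1617, 0.1105]
tcp_rot: [[0.988, 0.157, -0.0], [0.157, -0.988, 0.0], [-0.0, -0.0, -1.0]]
force: [0.5, 1.0, -0.0]
opening: 0.006
```

play_rows(
  plan=[
    [[0, 0, -0.04, 0, 0, 0, -1], [0, 0, -0.04, 0, 0, 0, -1], [0, 0, 0, 0, 0, 0, -1]],
  ],
)

```text
time_s: 4.7
position: [0.5547, 0.1616, 0.1086]
tcp_rot: [[0.988, 0.157, 0.001], [0.157, -0.988, 0.0], [0.001, 0.0, -1.0]]
force: [-4.3, -0.2, 15.2]
opening: 0.003
```

The force rose to 11.7 N, dropped to 0, then hit a solid 15 N at z 0.1086, so the catch has snapped in. Next: lift, traverse, yaw, then tilt.

play_rows(
  plan=[
    [[0, 0, 0.95, 0, 0, 0, -1], [0, 0, 0.95, 0, 0, 0, -1], [0, 0, 0.95, 0, 0, 0, 1], [0.07, -0.73, 0, 0, 0, -0.0426, 1], [0.07, -0.73, 0, 0, 0, -0.0426, 1], [0.07, -0.73, 0, 0, 0, -0.0426, 1], [0.07, -0.73, 0, 0, 0, -0.0426, 1], [0.07, -0.73, 0, 0, 0, -0.0426, 1], [0.07, -0.73, 0, 0, 0, -0.0426, 1], [0.07, -0.73, 0, 0, 0, -0.0426, 1], [0.07, -0.73, 0, 0, 0, -0.0426, 1], [0.07, -0.73, 0, 0, 0, -0.0426, 1]],
  ],
)

```text
time_s: 5.9
position: [0.5859, -0.1686, 0.2484]
tcp_rot: [[0.495, -0.869, -0.0], [-0.869, -0.495, 0.0], [-0.0, 0.0, -1.0]]
force: [-0.4, 0.3, 0.4]
opening: 0.831
```

play_rows(
  plan=[
    [[0, 0, 0, 0, -0.0389, 0, 1], [0, 0, 0, 0, -0.0389, 0, 1], [0, 0, 0, 0, -0.0389, 0, 1], [0, 0, 0, 0, -0.0389, 0, 1], [0, 0, 0, 0, 0, 0, 1], [0, 0, 0, 0, 0, 0, 1], [0, 0, 0, 0, 0, 0, 1]],
  ],
)

```text
time_s: 6.6
position: [0.5878, -0.1679, 0.25]
tcp_rot: [[0.442, -0.764, 0.47], [-0.865, -0.501, -0.001], [0.237, -0.406, -0.882]]
force: [1.2, 0.3, -0.2]
opening: 0.999
```

Run:
```python
from h import *
s=read_state();print(s['time_s'],s['position'],np.round(s['tcp_rot'],3).tolist(),s['opening'],np.round(s['joint_positions'],1))
w=snap('wrist','w2.png');t=snap('top','t4.png');c=snap('scene','s4.png')
im=np.hstack([w,c])[:,:,::-1];cv2.imwrite('pics/c2.png',cv2.resize(im,(800,300),interpolation=3))
r=w.astype(int);m=((r[...,0]>90)&(r[...,0]>1.9*r[...,1])&(r[...,0]>1.9*r[...,2])).astype(np.uint8)
for q in cv2.findContours(m,0,1)[0]:
    if len(q)>30: print(cv2.fitEllipse(cv2.convexHull(q)),cv2.boundingRect(q))
a=np.array([-.469,0,.883]);W=np.array([.6334,-.1692,.1631]);M=np.linalg.inv(camera_params('wrist')['mount'])
p=M[:3,:3]@(np.array(s['tcp_rot']).T@(W-s['position']))+M[:3,3];p=camera_params('wrist')['intrinsics']@p;print('pred',p[:2]/p[2])
```

```text
6.6 [ 0.58778633 -0.16793724  0.24998749] [[0.442, -0.764, 0.47], [-0.865, -0.501, -0.001], [0.237, -0.406, -0.882]] 0.9987550023657866 [-34.2  19.4 103.6  26.5  36.1  97. ]
((277.8459167480469, 208.40701293945312), (73.56121826171875, 75.79300689697266), 79.40082550048828) (241, 172, 75, 74)
pred [280.23593454 206.86460832]
```

View pics/c2.png

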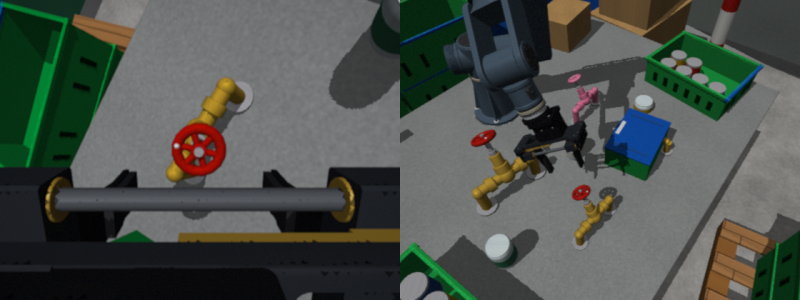

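The wheel sits where predicted, at wrist px (278,208) against (280,207), about 1.5 mm off. The scene view shows the lid shut. Joint 6 is at 97°, with room for 160° of turn. Descend and grip.

play_rows(
  plan=[
    [[0.18, -0.004, -0.34, 0, 0, 0, 1], [0.18, -0.004, -0.34, 0, 0, 0, 1], [0.18, -0.004, -0.34, 0, 0, 0, 1], [0.18, -0.004, -0.34, 0, 0, 0, 1], [0.18, -0.004, -0.34, 0, 0, 0, 1], [0.17, -0.004, -0.32, 0, 0, 0, 1], [0, 0, 0, 0, 0, 0, 1], [0, 0, 0, 0, 0, 0, 1]],
  ],
)

```text
time_s: 7.55
position: [0.6399, -0.1679, 0.1479]
tcp_rot: [[0.442, -0.764, 0.469], [-0.866, -0.501, 0.001], [0.235, -0.406, -0.883]]
force: [-0.1, 1.1, 0.5]
opening: 0.999
```

play_rows(
  plan=[
    [[0, 0, 0, 0, 0, 0, -1], [0, 0, 0, 0, 0, 0, -1], [0, 0, 0, 0, 0, 0, -1], [0, 0, 0, 0, 0, 0, -1], [0, 0, 0, 0, 0, 0, -1], [0, 0, 0, 0, 0, 0, -1]],
  ],
)

```text
time_s: 8.15
position: [0.6418, -0.167, 0.15]
tcp_rot: [[0.441, -0.763, 0.473], [-0.866, -0.5, 0.002], [0.235, -0.411, -0.881]]
force: [6.7, 6.2, 2.5]
opening: 0.664
```

play_rows(
  plan=[
    [[0.015, 0.01, 0.008, 0, 0, 0, -1], [-0.006, 0, 0.011, -0.0156, 0, 0.0294, -1], [-0.006, 0, 0.011, -0.0156, 0, 0.0294, -1], [-0.006, 0, 0.011, -0.0156, 0, 0.0294, -1], [-0.006, 0, 0.011, -0.0156, 0, 0.0294, -1], [-0.006, 0, 0.011, -0.0156, 0, 0.0294, -1], [0, 0, 0, 0, 0, 0, -1]],
  ],
)

```text
time_s: 8.85
position: [0.6403, -0.1669, 0.1528]
tcp_rot: [[0.764, -0.439, 0.472], [-0.499, -0.867, 0.001], [0.409, -0.236, -0.881]]
force: [4.3, 4.5, 2.3]
opening: 0.667
```

Run:
```python
from h import *
s=read_state();print(s['position'],s['force'],s['moment'],np.dot(s['moment'],[-.469,0,.883]),np.round(s['joint_positions'],1))
```

```text
[ 0.64028338 -0.16694387  0.15277555] [4.33574122 4.49633299 2.27779043] [ 0.5923784  -0.47502333  0.48156611] 0.14739741078200902 [-30.9  31.5 102.2  34.3  25.6  60.5]
```

play_rows(
  plan=[
    [[-0.006, 0, 0.011, -0.0156, 0, 0.0294, -1], [-0.006, 0, 0.011, -0.0156, 0, 0.0294, -1], [-0.006, 0, 0.011, -0.0156, 0, 0.0294, -1], [-0.006, 0, 0.011, -0.0156, 0, 0.0294, -1], [-0.006, 0, 0.011, -0.0156, 0, 0.0294, -1], [-0.006, 0, 0.011, -0.0156, 0, 0.0294, -1], [-0.006, 0, 0.011, -0.0156, 0, 0.0294, -1], [-0.006, 0, 0.011, -0.0156, 0, 0.0294, -1], [-0.006, 0, 0.011, -0.0156, 0, 0.0294, -1], [-0.006, 0, 0.011, -0.0156, 0, 0.0294, -1], [0, 0, 0, 0, 0, 0, -1]],
  ],
)

```text
time_s: 9.95
position: [0.6373, -0.1671, 0.1583]
tcp_rot: [[0.763, 0.441, 0.472], [0.5, -0.866, 0.001], [0.409, 0.235, -0.882]]
force: [4.7, 4.6, 2.1]
opening: 0.665
```

Run:
```python
from h import *
s=read_state();print(s['position'],s['force'],s['moment'],np.dot(s['moment'],[-.469,0,.883]),np.round(s['joint_positions'],1))
```

```text
[ 0.6373405  -0.16713172  0.15832573] [4.70663325 4.64629163 2.11142778] [ 0.51724777 -0.45330507  0.43444122] 0.1410223951543752 [-31.1  30.9 102.3  33.7  26.2   1.1]
```

play_rows(
  plan=[
    [[-0.006, 0, 0.011, -0.0156, 0, 0.0294, -1], [-0.006, 0, 0.011, -0.0156, 0, 0.0294, -1], [-0.006, 0, 0.011, -0.0156, 0, 0.0294, -1], [-0.006, 0, 0.011, -0.0156, 0, 0.0294, -1], [-0.006, 0, 0.011, -0.0156, 0, 0.0294, -1], [-0.006, 0, 0.011, -0.0156, 0, 0.0294, -1], [-0.006, 0, 0.011, -0.0156, 0, 0.0294, -1], [-0.006, 0, 0.011, -0.0156, 0, 0.0294, -1], [0, 0, 0, 0, 0, 0, -1]],
  ],
)

```text
time_s: 10.85
position: [0.6351, -0.1672, 0.1628]
tcp_rot: [[0.184, 0.863, 0.471], [0.978, -0.209, 0.001], [0.099, 0.461, -0.882]]
force: [5.5, 4.0, 2.1]
opening: 0.668
```

```bash
cat > r.py <<'E'
from h import *
s=read_state();R=np.array(s['tcp_rot']);print(s['position'],s['force'],s['moment'],'ma',np.dot(s['moment'],[-.469,0,.883]),np.round(s['joint_positions'],1),'yaw',np.degrees(np.arctan2(R[1,0],R[0,0]*.883+R[2,0]*.469)))
E
python3 r.py
```

```text
[ 0.63508784 -0.16720893  0.16282143] [5.45650028 4.03491035 2.06123277] [ 0.4781217  -0.41427144  0.49911592] ma 0.21648028416642778 [-31.2  30.3 102.4  33.2  26.6 -46.3] yaw 77.93262232076894
```

Turned 138° so far. Continue in small steps until the stop shows.

play_rows(
  plan=[
    [[-0.003, 0, 0.006, -0.0078, 0, 0.0147, -1], [-0.003, 0, 0.006, -0.0078, 0, 0.0147, -1], [-0.003, 0, 0.006, -0.0078, 0, 0.0147, -1], [-0.003, 0, 0.006, -0.0078, 0, 0.0147, -1], [0, 0, 0, 0, 0, 0, -1]],
  ],
)

```text
time_s: 11.35
position: [0.6349, -0.1694, 0.1634]
tcp_rot: [[0.009, 0.881, 0.472], [1.0, -0.009, -0.003], [0.002, 0.472, -0.881]]
force: [6.1, -1.7, -4.6]
opening: 0.667
```

```bash
python3 r.py
```

```text
[ 0.63485078 -0.16938825  0.16337064] [ 6.063245   -1.72317016 -4.59691734] [ 0.18488043 -0.39772438 -0.8913898 ] ma -0.8738061167786727 [-31.3  30.3 102.5  33.1  26.5 -57.9] yaw 89.46852518186132
```

play_rows(
  plan=[
    [[-0.003, 0, 0.006, -0.0078, 0, 0.0147, -1], [-0.003, 0, 0.006, -0.0078, 0, 0.0147, -1], [0, 0, 0, 0, 0, 0, -1]],
  ],
)

```text
time_s: 11.65
position: [0.6349, -0.1697, 0.1638]
tcp_rot: [[-0.084, 0.877, 0.472], [0.995, 0.097, -0.003], [-0.049, 0.47, -0.881]]
force: [8.4, -1.7, -6.0]
opening: 0.674
```

```bash
python3 r.py
```

```text
[ 0.63494854 -0.16967063  0.16378225] [ 8.44561649 -1.65798795 -5.99049924] [-0.01082488 -0.59246676 -0.57321502] ma -0.5010719915492188 [-31.3  30.2 102.4  33.   26.5 -63.9] yaw 95.55395737096212
```

The turning moment jumped to -0.87 N m and the pads then slipped at constant torque, so the stop is reached after about 147° from the starting angle. Release and back out along the stem.

play_rows(
  plan=[
    [[0, 0, 0, 0, 0, 0, 1], [0, 0, 0, 0, 0, 0, 1], [0, 0, 0, 0, 0, 0, 1], [0, 0, 0, 0, 0, 0, 1], [0, 0, 0, 0, 0, 0, 1], [0, 0, 0, 0, 0, 0, 1]],
  ],
)

```text
time_s: 12.25
position: [0.6323, -0.1676, 0.163]
tcp_rot: [[-0.089, 0.879, 0.468], [0.995, 0.101, 0.0], [-0.047, 0.466, -0.884]]
force: [-0.2, -0.0, -0.0]
opening: 0.993
```

play_rows(
  plan=[
    [[-0.12, 0, 0.22, 0, 0, 0, 1], [-0.18, 0, 0.34, 0, 0, 0, 1], [-0.18, 0, 0.34, 0, 0, 0, 1], [-0.18, 0, 0.34, 0, 0, 0, 1], [-0.18, 0, 0.34, 0, 0, 0, 1], [-0.18, 0, 0.34, 0, 0, 0, 1], [-0.18, 0, 0.34, 0, 0, 0, 1], [0, 0, 0, 0, 0, 0, 1], [0, 0, 0, 0, 0, 0, 1], [0, 0, 0, 0, 0, 0, 1]],
  ],
)

```text
time_s: 13.25
position: [0.5721, -0.1674, 0.2752]
tcp_rot: [[-0.089, 0.88, 0.467], [0.995, 0.1, 0.001], [-0.046, 0.465, -0.884]]
force: [-0.1, -0.9, 0.5]
opening: 0.997
```

```bash
python3 r.py
python3 - <<'E'
from h import *
s=read_state();w=snap('wrist','w3.png');c=snap('scene','s5.png')
im=np.hstack([w,c])[:,:,::-1];cv2.imwrite('pics/c3.png',cv2.resize(im,(800,300),interpolation=3))
r=w.astype(int);m=((r[...,0]>90)&(r[...,0]>1.9*r[...,1])&(r[...,0]>1.9*r[...,2])).astype(np.uint8)
q=max(cv2.findContours(m,0,1)[0],key=len);e=cv2.fitEllipse(cv2.convexHull(q));print(e)
r=c.astype(int);m=((r[...,0]>90)&(r[...,0]>1.9*r[...,1])&(r[...,0]>1.9*r[...,2])).astype(np.uint8);m[:245]=0;m[:,:230]=0;m[:,280:]=0;m[290:]=0
q=max(cv2.findContours(m,0,1)[0],key=len);f=cv2.fitEllipse(cv2.convexHull(q));print(f)
o1,d1=wray(s,*e[0]);o2,d2=ray('scene',*f[0]);k=np.linalg.lstsq(np.c_[d1,-d2],o2-o1,rcond=None)[0];p=o1+k[0]*d1;g=o2+k[1]*d2
print((p+g)/2,np.linalg.norm(p-g),'rise',np.dot((p+g)/2-[.6334,-.1692,.1631],[-.469,0,.883]))
x=cv2.imread('pics/w2.png')[165:255,230:325];y=w[:,:,::-1];u,v=map(int,e[0]);y=y[v-60:v+60,u-60:u+60]
cv2.imwrite('pics/c4.png',np.hstack([cv2.resize(x,(380,380),interpolation=2),cv2.resize(y,(380,380),interpolation=2)]))
E
```

```text
[ 0.57214622 -0.16741117  0.27520861] [-0.07368999 -0.93721169  0.45469357] [-0.01168681  0.22969633 -0.04124172] ma -0.03093532722020795 [-35.3  16.2 103.6  25.   39.7 -57.6] yaw 95.75951912402147
((284.07586669921875, 205.1405792236328), (68.1534423828125, 72.38130950927734), 62.926361083984375)
((250.2576446533203, 264.08685302734375), (17.851655960083008, 27.580509185791016), 58.3836784362793)
[ 0.62741357 -0.16787164  0.17631746] 0.0013588813866302208 rise 0.014478652801847245
```

View pics/c3.png

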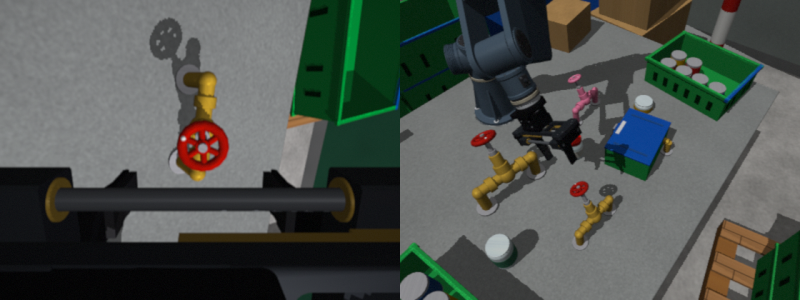

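View pics/c4.png

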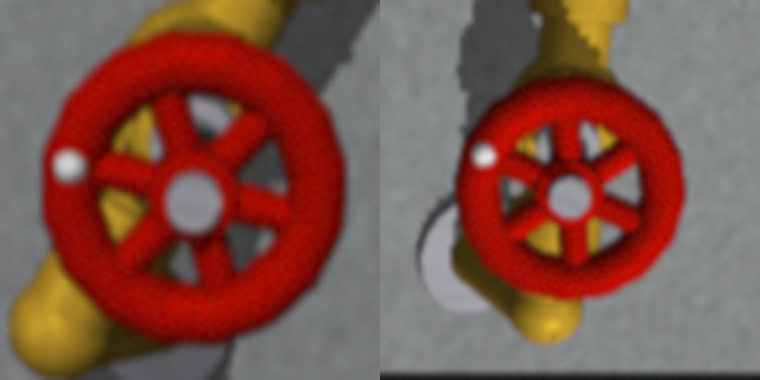

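The ball on the rim shows a wheel turn of about 146° with a rise of about 14.5 mm. That fits the stop at 2.8 rad from a start near 0.25 rad. Last check: lid height and loose things, then hand in.

Run:
```python
from h import *
t=snap('top','t5.png').astype(int);c=cv2.imread('pics/s5.png')[:,:,::-1].astype(int)
def cen(im,w):
    x0,y0,x1,y1=w;q=im[y0:y1,x0:x1];m=((q.min(2)>120)&(abs(q[...,0]-q[...,2])<40)).astype(np.uint8)
    k,l,s,ce=cv2.connectedComponentsWithStats(m);i=1+np.argmax(s[1:,4]);return ce[i]+[x0,y0],s[i]
# shut mark predicted
X=np.array([.552,.160,.108]);P={}
for n,im in(('scene',c),('top',t)):
    u,v=proj(n,X).astype(int);P[n],s=cen(im,(u-14,v-14,u+14,v+10));print(n,(u,v),P[n],s)
print(tri(('scene',*P['scene']),('top',*P['top'])))
a=cv2.imread('pics/t1.png')[:,:,::-1].astype(int)
for nm,w in(('soup',(400,215,440,245)),('flat',(135,218,175,252)),('jar',(262,244,294,274))):
    print(nm,np.abs(a-t)[w[1]:w[3],w[0]:w[2]].mean(), cen(a,w)[0],cen(t,w)[0])
```

```text
scene (np.int64(309), np.int64(177)) [308.64356436 177.74257426] [  7   6  14  18 101]
top (np.int64(230), np.int64(216)) [230.6635514  218.41121495] [  3  13  24   8 107]
(array([0.54774594, 0.15858501, 0.10685836]), np.float64(0.0016875087658572668))
soup 1.1275 [419.17875211 226.03878583] [419.14478114 226.05218855]
flat 5.708088235294118 [154.66752799 235.12575366] [154.93556485 234.11129707]
jar 8.552083333333334 [280.73062016 259.05426357] [282.89140271 261.1561086 ]
```

Run:
```python
from h import *
for f in('t1','t5'):
    r=cv2.imread(f'pics/{f}.png').astype(int)[240:276,258:298];m=(r[...,2]>70)&(r[...,2]>1.9*r[...,1]);v,u=np.nonzero(m);print(f,u.mean()+258,v.mean()+240,m.sum())
hand_in();print('done')
```

```text
t1 277.1145833333333 257.0625 288
t5 277.0526315789474 257.1824561403509 285
the job is handed in; nothing more can be done
done
```

I shut the rinser lid until its catch held, then opened the small brass valve to its stop. The gripper was open and clear of everything when I handed in, at about 13 s of the 67 s allowed.

- **Lid:** The pressing force rose to about 12 N, fell to zero as the catch snapped, then met a solid 15 N. In the last pictures the white mark sits at 0.107 m, against about 0.108 m expected for a shut lid.
- **Valve:** I turned the red wheel counter-clockwise until it stopped and the pads slipped on the rim. The wheel had turned about 146° and risen about 14.5 mm. That fits full opening from a start near 0.25 rad, but its exact end angle could not be read directly. I infer full opening from the jump in torque at the stop.
- **Loose things:** The soup tin and jar moved less than 0.2 px in the top view. The flat tin shows a shift of about 1 px, probably from changed shadow on its lid; the arm never came near it.
- **Contact:** The gripper was backed off along the stem, and the force readings were under about 1 N.

No check failed. The hand-in gave no verdict.

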